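# Open the microscope lamp's shutter fully and switch the lamp on

### The arm

A 7-joint arm with a two-finger parallel gripper is mounted at the origin on the work surface. World frame = base frame: x ahead of the robot, y to its left, z up, the work surface at z = 0. Lengths are in m, angles in rad, forces in N, time in s.
With the tool pointing down it reaches from about 0.4 to 0.875 m from the base axis. Payload 4.4 kg.
Tool frame: the origin (TCP) lies on the centre line of the jaws, within the pads' length; the fingertips stand ahead of it and the grasp point (between the pads) lies 3 mm ahead of it (arm.finger_overhang is the z of the fingertips in the tool frame, in m); z points along the fingers, y is the line along which they close (so a half turn about z gives the same grasp; the last joint's range is limited). The gripper opens to 85 mm and grips with 20 to 120 N. Pads are 22 mm wide; open, the fingers measure 114 mm over their backs; the gripper's body (76 mm by 85 mm) begins 54 mm behind the grasp point. The pads swing forward as they close: fully open they stand 13 mm farther back than shut.
Start: joints at [1.191, 0.628, 0.038, 1.517, -0.027, 0.996, -0.02], TCP at [0.201, -0.618, 0.253] pointing down, gripper open.
Joint ranges: [-3.06, 3.06], [-0.37, 2.12], [-1.25, 1.32], [0.18, 2.47], [-1.1, 4.24], [0.23, 1.98], [-2.94, 2.94]. Speed limits (rad/s): [2.57, 2.57, 3.14, 3.14, 3.14, 3.14, 3.14].

### API

Orientations are given as a unit quaternion [w, x, y, z].
In Python, from bench import readout, cams, ticket, arm gives the robot as it stands.
- The arm moves only by the tool move_arm, never from a script. Its argument "moves" is a list of rows, each an object of numbers: "x", "y", "z": the shift along the tool's x, y, z in cm; "spin": the turn about the tool's z in units of 10 degrees (1.0 is 10 degrees); "fingers": the finger opening in cm, from 0 to 8.54. In form: [{"x": .., "y": .., "z": .., "spin": .., "fingers": ..}, ...]. A call has 1 to 20 rows; each row is the pose to reach, as a shift and turn from the pose commanded when the call began, along the tool's axes at that moment; what a row does not reach only later rows make up. A row lasts 1/8 s, in which the tool goes at most 62.5 mm and 10.7 degrees, less where a joint would pass 70% of its speed; a pose out of reach is approached as far as the arm can. A call with a gripper value outside its range is refused whole. The fingers move at their own pace and stop on an object; "squeeze" is the grip in N (left out, the last holds). Time passes only in rows, so rows that repeat a pose let the fingers close. It gives the time, the measured TCP pose, the force, the opening and the grip force at its end, in the units of the state.
- readout.observe(): the state, without advancing time (a new reading comes with each control period).
- cams.read_camera(name): name is "scene" or "side" or "wrist"; returns the picture (480x640x3 uint8, blue, green, red); there is no depth.
- cams.camera_params(name): a dict with "K" (3x3 intrinsics, pixels), "rvec" (rotation vector, rad) and "tvec" (3), from world to camera coordinates, as OpenCV has them; the wrist camera has in their place "T_tool_cam" (4x4, takes a point from camera to tool coordinates, whose origin is the TCP and whose axes are the flange's). Camera axes: x right, y down, z forward; pixel columns grow to the right and rows downward; lengths in m; the calibration is good to about 2 mm. A picture is of the moment at which its call begins: read the wrist's pose just before it. camera_params takes no time and is no camera call.
- ticket.close_job(): hands the job in; it is judged then, once.
The state is a dict: "time": time; "q": joint angles; "dq": joint speeds; "effort": joint torques, N m; "tool_pos": TCP position; "tcp_rot": TCP orientation; "contact_force": force on the tool from outside, world axes, zero at the start; "wrist_torque": the same for the moment, N m; "width": finger opening in m; "grasp_force": force on a finger pad.
Only numpy, scipy, OpenCV 4.12 (cv2) and the standard library are available. Lean on these libraries where they do the work, as an engineer would, in place of code of your own. Each camera call takes 0.05 s, during which the arm holds its last target. There are 200 camera calls.

### The job

Get the microscope's light source going: with your fingertips, push the shutter lever on top of the lamp housing past its first notch (half open) and all the way to its second stop (fully open), and only then press the round lamp button on the same housing all the way in and let it come back up. Push the lever's knob from behind without pinching it, and leave the vial on the housing and the beaker, dish and marker around it where they are.

Things in the scene. Friction and masses are not known exactly. Their poses are not given: they have to be found in the camera images.
- lamp: Cream light box fixed to the bench, 170 mm along its x, 250 mm along y, top 100 mm above its origin (centre of underside, z up); any place and yaw. Its +y is the lever's travel, closed to open. Black lens snout 40 mm out of the +x side at y = 50, below the top. On top (x, y in mm): lever slot along y at x = 20, closed knob at y = -52; button at (-48, 85); vial near (57, 97).
- knob (a point): Centre of the lever's black knob, moving with it: an upright bar on a thin neck in the slot, 44 mm across (along the lamp's x), 20 mm thick along the travel (the lamp's y), 32 mm high; this point is 22 mm above the housing's top, the knob spans 6 to 38 mm above it. Nothing stands behind it (-y side) on the housing.
- lever (a joint): Slide of the lever along the lamp's +y, m. 0 to 0.006 = closed (it starts there, with a little play), 0.033 = first notch (half open), 0.060 = second stop (fully open, end of travel). Springs pull it into the nearest of these three; leaving the first takes up to about 6 N, and from about 0.050 on it snaps forward to the second stop and stays there.
- lamp_button_top (a point): Centre of the top face of the lamp's round grey push button (30 mm diameter, in a low black housing on the lamp's top); it is pressed straight down.
- lamp_button (a joint): How far the button is pressed, m: 0 = up, 0.006 = fully in (takes 5 N); springs back.
- vial: Loose glass vial, 24 mm diameter, 50 mm high, standing on the lamp's top beyond the lever's end of travel. Origin: centre of its underside. Leave alone.
- beaker: Loose glass beaker, 66 mm diameter, 80 mm high, on the bench. Origin: centre of its underside. Leave alone.
- dish: Loose closed petri dish, 90 mm diameter, 16 mm high, on the bench. Origin: centre of its underside. Leave alone.
- marker: Loose marker pen lying on the bench, 130 mm long along its x, 18 mm high. Origin: under its middle. Leave alone.

How it is judged:
On the way, in this order (a step that is already met when the one before it is completed fails the run):
1. the lever stands at its second stop, past the first notch (value of joint lever above 0.057 m), for 0.2 s.
2. then the lamp button is pressed in (value of joint lamp_button above 0.004 m), for 0.02 s.
At the end, for the whole second after the job is handed in: The lever rests at its second stop (0.057 m or more of 0.060), the button was pressed in (4 mm or more) after that and is up again (under 2 mm), and vial, beaker, dish and marker are within 15 mm of where they began (value of joint lever above 0.057 m and velocity of joint lever below 0.01 m/s and value of joint lamp_button below 0.002 m and distance of each of vial, beaker, dish, marker from where it was at the start of the episode below 0.015 m); the robot touches nothing.
It fails at once if the button is pressed in before the lever is at its second stop (value of joint lamp_button above 0.003 m and value of joint lever below 0.055 m).
It fails at once if the lever's knob is pinched: fingers press on two opposite sides of it at once (contact force between each of lever_c2, lever_c3 and the fingers above 1.5 N or contact force between each of lever_c4, lever_c5 and the fingers above 1.5 N).
It fails at once if a bystander is shoved more than 15 mm, lifted or tipped over (distance of any of vial, beaker, dish, marker from where it was at the start of the episode above 0.015 m or angle between any of vial, beaker, dish's own z axis and vertical above 0.5 rad).
It also fails if it takes over 51 s, if anything falls off the work surface, if the arm or the gripper's body presses on something with over 40 N, if the wrist force passes 120 N, or if a joint passes its speed limit or range.

## Working session

There is one attempt and no reset: what is moved stays moved. The work goes in short steps, Python scripts to look and compute and a tool call to move; the robot and the scene stay as the last step left them, time stands still between calls to the robot, and variables do not carry over. Pictures are saved under pics/ and viewed, at most 10 in all, crops included, and the job is handed in when it is done.

Besides the shell and the picture viewer there is one more tool, called after "Call:" by a JSON object that holds its "op" and its "data", one argument or row to a line. move_arm: Moves the arm, as the interface text tells. Its arguments: {"type":"object","properties":{"moves":{"type":"array"},"squeeze":{"type":"number"}},"required":["moves"]}

```bash
mkdir -p pics
cat > h.py <<'E'
import numpy as np,cv2
from bench import readout,cams,ticket,arm
def P(n):
    p=cams.camera_params(n);K=np.array(p["K"]);R=cv2.Rodrigues(np.array(p["rvec"],float))[0];t=np.array(p["tvec"],float).ravel();return K,R,t
def ray(n,uv):
    K,R,t=P(n);d=R.T@np.linalg.inv(K)@np.array([uv[0],uv[1],1.]);return -R.T@t,d/np.linalg.norm(d)
def onz(n,uv,z):
    c,d=ray(n,uv);return c+d*(z-c[2])/d[2]
def tri(a,b):
    (c1,d1),(c2,d2)=a,b;s=np.linalg.lstsq(np.c_[d1,-d2],c2-c1,rcond=None)[0];p,q=c1+s[0]*d1,c2+s[1]*d2;return (p+q)/2,np.linalg.norm(p-q)
def proj(n,X):
    K,R,t=P(n);x=(R@np.atleast_2d(X).T).T+t;x=x@K.T;return x[:,:2]/x[:,2:]
E
python3 - <<'E'
from h import *
print(readout.observe()); print(arm.finger_overhang)
for n in("scene","side","wrist"): cv2.imwrite(f"pics/{n}.png",cams.read_camera(n))
print(P("scene"),P("side"),cams.camera_params("wrist"))
E
```

```text
{'time': 0.0, 'q': array([ 1.19122451,  0.62931083,  0.0384695 ,  1.51839969, -0.02698101,
        0.99633244, -0.01998127]), 'dq': array([-0.00030931,  0.00023459, -0.00191852, -0.00088   , -0.00081417,
       -0.00207537, -0.00041631]), 'effort': array([-2.03137593e-04, -5.63400793e+01,  1.22599360e+00, -1.93447387e+01,
        1.10557958e-02,  1.04357812e-02,  5.95713516e-06]), 'tool_pos': array([ 0.20044099, -0.61768358,  0.25240233]), 'tcp_rot': array([-9.49112615e-04,  9.87717693e-01,  1.56246042e-01, -1.78824968e-04]), 'contact_force': array([0.98271471, 1.28082638, 0.78078173]), 'wrist_torque': array([-0.01255889, -0.02397958,  0.00725566]), 'grasp_force': 0.0, 'width': 0.08502647380123862}
0.022
(array([[605.91721172,   0.        , 316.31809606],
       [  0.        , 605.91721172, 243.70465484],
       [  0.        ,   0.        ,   1.        ]]), array([[ 4.11550750e-01,  9.11386591e-01,  6.80489896e-04],
       [ 7.57078365e-01, -3.41454597e-01, -5.56992915e-01],
       [-5.07403517e-01,  2.29746036e-01, -8.30516965e-01]]), array([-0.29137713, -0.37103879,  1.57003736])) 
[... 163 characters left out ...]
[-0.83039888, -0.55691216,  0.01692776],
       [-0.34298843,  0.48700727, -0.80323276],
       [ 0.43908615, -0.67280961, -0.59542471]]), array([0.54555471, 0.27407904, 0.71234703])) {'K': array([[342.52092565,   0.        , 315.32095113],
       [  0.        , 342.52092565, 241.8566881 ],
       [  0.        ,   0.        ,   1.        ]]), 'T_tool_cam': array([[ 5.58825549e-04, -9.47980255e-01, -3.18328642e-01,
         8.26791225e-02],
       [ 9.99999835e-01,  5.72694900e-04,  5.00174896e-05,
        -4.79678280e-04],
       [ 1.34889597e-04, -3.18328617e-01,  9.47980418e-01,
        -1.20155722e-01],
       [ 0.00000000e+00,  0.00000000e+00,  0.00000000e+00,
         1.00000000e+00]])}
```

View pics/scene.png

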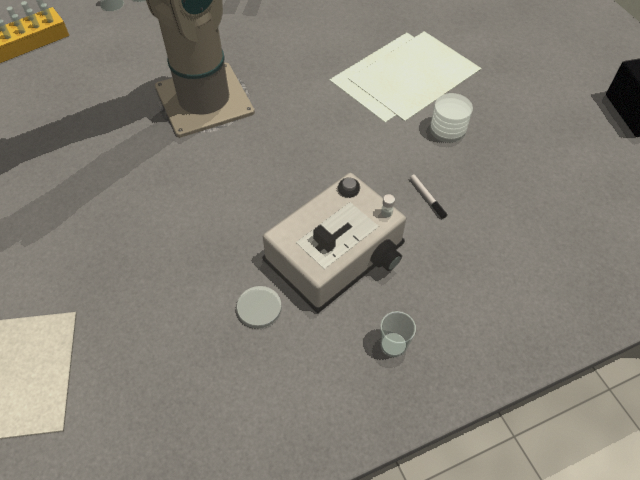

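View pics/side.png

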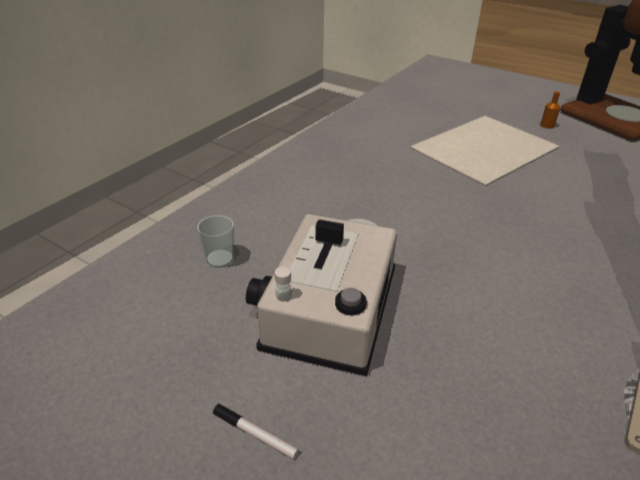

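Scene view: the knob is near (323,238), the button near (349,186) and the vial near (388,204). Side view: the knob is near (330,231), the button near (350,298) and the vial near (283,283). I'll enlarge both views for accurate points.

Run:
```python
from h import *
a=cv2.imread("pics/scene.png")[165:315,255:415];b=cv2.imread("pics/side.png")[205:375,240:410]
f=lambda i:cv2.resize(i,(400,400*i.shape[0]//i.shape[1]),interpolation=cv2.INTER_CUBIC)
a,b=f(a),f(b);h=max(len(a),len(b));o=np.zeros((h,800,3),np.uint8);o[:len(a),:400]=a;o[:len(b),400:]=b
cv2.imwrite("pics/c1.png",o)
for n,r in(("scene",(170,205,330,368)),("side",(280,320,330,375))):
    im=cv2.imread(f"pics/{n}.png");c=im[r[0]:r[1],r[2]:r[3]];g=cv2.cvtColor(c,6)
    m=(g<60).astype(np.uint8)
    for cc in cv2.findContours(m,0,1)[0]:
        if cv2.contourArea(cc)>60: print(n,"btn outer",cv2.minEnclosingCircle(cc)[0]+np.array([r[2],r[0]]),cv2.boundingRect(cc))
    hull=np.zeros_like(m)
    for cc in cv2.findContours(m,0,1)[0]:
        if cv2.contourArea(cc)>60: cv2.drawContours(hull,[cv2.convexHull(cc)],-1,1,-1)
    hsv=cv2.cvtColor(c,40);k=((g>=70)&(hull>0)).astype(np.uint8)
    nn,l,s,ce=cv2.connectedComponentsWithStats(k)
    for i in range(1,nn):
        if s[i,4]>30: print(n,"grey",ce[i]+[r[2],r[0]],s[i])
```

```text
scene btn outer [348.06382942 187.21276665] (8, 11, 21, 16)
scene grey [349.21904762 184.43809524] [ 12  11  15   9 105]
side btn outer [350.73333359 301.        ] (6, 12, 31, 23)
side grey [350.02617801 297.0052356 ] [ 11  12  20  12 191]
```

View pics/c1.png

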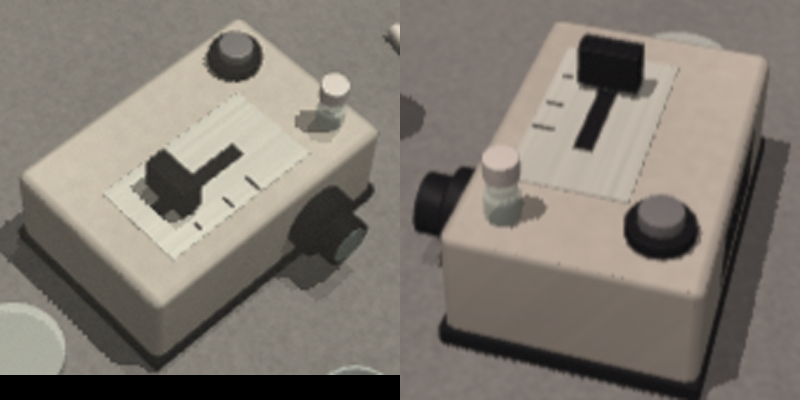

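The crops (scene ×2.5 on the left, side ×2.353 on the right) show the four corners of the top face, the button disc at about (236,45) and (660,213), and the knob's top. I'll triangulate these and fit the lamp pose.

Run:
```python
from h import *
S=lambda u,v:(u/2.5+255,v/2.5+165)
D=lambda u,v:((u-400)*170/400+240,v*170/400+205)
pts={"c-+":((238,20),(703,297),(-.085,.125)),"c--":((20,178),(768,60),(-.085,-.125)),"c+-":((160,308),(560,25),(.085,-.125)),"c++":((378,130),(443,243),(.085,.125)),
"btn":((236,45),(660,213),(-.048,.085)),"vialtop":((335,83),(501,158),(.057,.097)),"slotend":((236,148),(584,150),None),"knob_top-xbk":((146,160),(645,43),None),"kn2":((163,149),(642,52),None)}
W=[];L=[]
for k,(a,b,l) in pts.items():
    p,e=tri(ray("scene",S(*a)),ray("side",D(*b)));print(k,p.round(4),"gap",round(e,4))
    if l and k!="vialtop": W.append(p[:2]);L.append(l)
W=np.array(W);L=np.array(L);w0,l0=W.mean(0),L.mean(0)
A=(W-w0);B=(L-l0);th=np.arctan2((B[:,0]*A[:,1]-B[:,1]*A[:,0]).sum(),(A*B).sum())
R=np.array([[np.cos(th),-np.sin(th)],[np.sin(th),np.cos(th)]]);t=w0-R@l0
print("yaw",np.degrees(th),"org",t,"res",((R@L.T).T+t-W).round(4).tolist())
for n,l in(("knob",(.02,-.052)),("btn",(-.048,.085)),("vial",(.057,.097))): print(n,R@l+t)
for n,q in (("scene",(259,306)),("side",(217,245))): print(onz(n,q,0.01))
```

```text
c-+ [0.4474 0.1978 0.0952] gap 0.0003
c-- [ 0.5243 -0.0349  0.0951] gap 0.0005
c+- [0.6784 0.0175 0.0944] gap 0.0028
c++ [0.601  0.2507 0.0955] gap 0.0001
btn [0.4916 0.1742 0.121 ] gap 0.0021
vialtop [0.5799 0.2163 0.1509] gap 0.0012
slotend [0.5742 0.1344 0.1022] gap 0.0015
knob_top-xbk [0.5793 0.0524 0.1397] gap 0.0013
kn2 [0.5749 0.067  0.1419] gap 0.0025
yaw 18.415821088899136 org [0.56301641 0.10795885] res [[-0.0046, 0.0019], [-0.0024, -0.0026], [0.0048, -0.0013], [0.0031, 0.0027], [-0.001, -0.0007]]
knob [0.59841956 0.06494005]
btn [0.49062211 0.17344217]
vial [0.586454   0.21799829]
[ 0.62362601 -0.08904062  0.01      ]
[0.83387678 0.10048682 0.01      ]
```

The fit matches the given sizes: yaw 18.4°, housing top near 0.10, button top near 0.12, knob top near 0.14. The tool already stands at 18.0° yaw. I'll close the fingers and go above the spot behind the knob.

Call:
{"op": "move_arm", "data": {
  "moves": [
    {"x": 5,"y": -4,"fingers": 0},
    {"x": 10,"y": -8,"fingers": 0},
    {"x": 14.8,"y": -11.9,"fingers": 0},
    {"x": 19.6,"y": -15.8,"fingers": 0},
    {"x": 24.4,"y": -19.7,"fingers": 0},
    {"x": 29.2,"y": -23.6,"fingers": 0},
    {"x": 34,"y": -27.5,"fingers": 0},
    {"x": 38.8,"y": -31.4,"fingers": 0},
    {"x": 43.6,"y": -35.3,"fingers": 0},
    {"x": 48.4,"y": -39,"fingers": 0},
    {"x": 53.2,"y": -43,"fingers": 0},
    {"x": 57,"y": -46,"fingers": 0},
    {"x": 59,"y": -47.6,"fingers": 0},
    {"x": 59,"y": -47.6,"fingers": 0},
    {"x": 59,"y": -47.6,"fingers": 0},
    {"x": 59,"y": -47.6,"fingers": 0}
  ]
}}

```text
$.moves[0]: bad value
```

Call:
{"op": "move_arm", "data": {
  "moves": [
    {"x": 5.0,"y": -4.0,"z": 0.0,"spin": 0.0,"fingers": 0.0},
    {"x": 10.0,"y": -8.0,"z": 0.0,"spin": 0.0,"fingers": 0.0},
    {"x": 14.8,"y": -11.9,"z": 0.0,"spin": 0.0,"fingers": 0.0},
    {"x": 19.6,"y": -15.8,"z": 0.0,"spin": 0.0,"fingers": 0.0},
    {"x": 24.4,"y": -19.7,"z": 0.0,"spin": 0.0,"fingers": 0.0},
    {"x": 29.2,"y": -23.6,"z": 0.0,"spin": 0.0,"fingers": 0.0},
    {"x": 34.0,"y": -27.5,"z": 0.0,"spin": 0.0,"fingers": 0.0},
    {"x": 38.8,"y": -31.4,"z": 0.0,"spin": 0.0,"fingers": 0.0},
    {"x": 43.6,"y": -35.3,"z": 0.0,"spin": 0.0,"fingers": 0.0},
    {"x": 48.4,"y": -39.0,"z": 0.0,"spin": 0.0,"fingers": 0.0},
    {"x": 53.2,"y": -43.0,"z": 0.0,"spin": 0.0,"fingers": 0.0},
    {"x": 57.0,"y": -46.0,"z": 0.0,"spin": 0.0,"fingers": 0.0},
    {"x": 59.0,"y": -47.6,"z": 0.0,"spin": 0.0,"fingers": 0.0},
    {"x": 59.0,"y": -47.6,"z": 0.0,"spin": 0.0,"fingers": 0.0},
    {"x": 59.0,"y": -47.6,"z": 0.0,"spin": 0.0,"fingers": 0.0},
    {"x": 59.0,"y": -47.6,"z": 0.0,"spin": 0.0,"fingers": 0.0}
  ]
}}

```text
time: 2.15
tool_pos: [0.6143, 0.0145, 0.2534]
tcp_rot: [0.0, 0.988, 0.155, -0.0]
contact_force: [-0.4, -0.3, 0.4]
width: 0.0002
grasp_force: 0.0
```

Call:
{"op": "move_arm", "data": {
  "moves": [
    {"x": 0.0,"y": 0.0,"z": 4.5,"spin": 0.0,"fingers": 0.0},
    {"x": 0.0,"y": 0.0,"z": 9.0,"spin": 0.0,"fingers": 0.0},
    {"x": 0.0,"y": 0.0,"z": 10.0,"spin": 0.0,"fingers": 0.0},
    {"x": 0.0,"y": 0.0,"z": 10.0,"spin": 0.0,"fingers": 0.0}
  ]
}}

```text
time: 2.65
tool_pos: [0.6151, 0.0159, 0.1537]
tcp_rot: [0.0, 0.988, 0.156, -0.0]
contact_force: [1.0, 0.3, 0.7]
width: 0.0003
grasp_force: 0.0
```

Run:
```python
from h import *
s=readout.observe();print(s["tool_pos"])
a=cams.read_camera("scene");b=cams.read_camera("side")
p=s["tool_pos"]
for dz in(0,-.022,-.035): print(dz,proj("scene",p+[0,0,dz]),proj("side",p+[0,0,dz]))
a=a[165:315,255:415];b=b[185:335,240:400]
f=lambda i:cv2.resize(i,(400,375),interpolation=cv2.INTER_CUBIC)
cv2.imwrite("pics/c2.png",np.hstack([f(a),f(b)]))
```

```text
[0.61506499 0.01590548 0.1537098 ]
0 [[303.68299262 245.61084055]] [[338.29912445 199.10192791]]
-0.022 [[303.87548189 252.0245444 ]] [[337.83671435 209.80471917]]
-0.035 [[303.98638267 255.71973614]] [[337.56979183 215.98281963]]
```

View pics/c2.png

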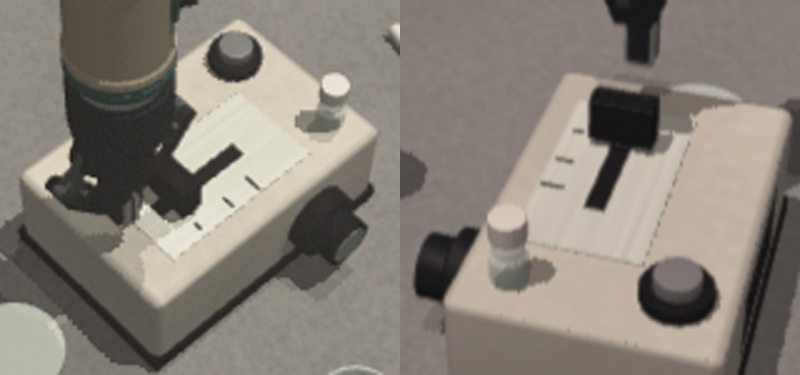

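The image confirms the tip is 22 mm ahead of the TCP (side row 209.8, as predicted), and that it stands behind the knob in line with it. I'll lower it 2 cm and start pushing along −y of the tool.

Call:
{"op": "move_arm", "data": {
  "moves": [
    {"x": 0.0,"y": 0.0,"z": 1.0,"spin": 0.0,"fingers": 0.0},
    {"x": 0.0,"y": 0.0,"z": 2.0,"spin": 0.0,"fingers": 0.0},
    {"x": 0.0,"y": 0.0,"z": 2.0,"spin": 0.0,"fingers": 0.0},
    {"x": 0.0,"y": -1.0,"z": 2.0,"spin": 0.0,"fingers": 0.0},
    {"x": 0.0,"y": -2.0,"z": 2.0,"spin": 0.0,"fingers": 0.0},
    {"x": 0.0,"y": -2.5,"z": 2.0,"spin": 0.0,"fingers": 0.0},
    {"x": 0.0,"y": -3.0,"z": 2.0,"spin": 0.0,"fingers": 0.0},
    {"x": 0.0,"y": -3.5,"z": 2.0,"spin": 0.0,"fingers": 0.0},
    {"x": 0.0,"y": -4.0,"z": 2.0,"spin": 0.0,"fingers": 0.0},
    {"x": 0.0,"y": -4.5,"z": 2.0,"spin": 0.0,"fingers": 0.0},
    {"x": 0.0,"y": -4.5,"z": 2.0,"spin": 0.0,"fingers": 0.0}
  ]
}}

```text
time: 4.12
tool_pos: [0.6006, 0.0607, 0.1333]
tcp_rot: [-0.001, 0.988, 0.157, -0.0]
contact_force: [0.4, -0.3, -0.4]
width: -0.0002
grasp_force: 0.0
```

Call:
{"op": "move_arm", "data": {
  "moves": [
    {"x": 0.0,"y": -0.5,"z": 0.0,"spin": 0.0,"fingers": 0.0},
    {"x": 0.0,"y": -1.0,"z": 0.0,"spin": 0.0,"fingers": 0.0},
    {"x": 0.0,"y": -1.5,"z": 0.0,"spin": 0.0,"fingers": 0.0},
    {"x": 0.0,"y": -2.0,"z": 0.0,"spin": 0.0,"fingers": 0.0},
    {"x": 0.0,"y": -2.5,"z": 0.0,"spin": 0.0,"fingers": 0.0},
    {"x": 0.0,"y": -2.5,"z": 0.0,"spin": 0.0,"fingers": 0.0}
  ]
}}

```text
time: 4.88
tool_pos: [0.5931, 0.0837, 0.1333]
tcp_rot: [-0.0, 0.988, 0.156, -0.0]
contact_force: [0.7, -0.0, 0.8]
width: 0.0001
grasp_force: 0.4
```

Run:
```python
from h import *
s=readout.observe();print(s["tool_pos"],s["contact_force"])
a=cams.read_camera("scene");b=cams.read_camera("side")
a=a[165:315,255:415];b=b[185:335,240:400]
f=lambda i:cv2.resize(i,(400,375),interpolation=cv2.INTER_CUBIC)
cv2.imwrite("pics/c3.png",np.hstack([f(a),f(b)]))
```

```text
[0.59311777 0.08365153 0.13328363] [ 0.70130687 -0.02788077  0.82613981]
```

View pics/c3.png

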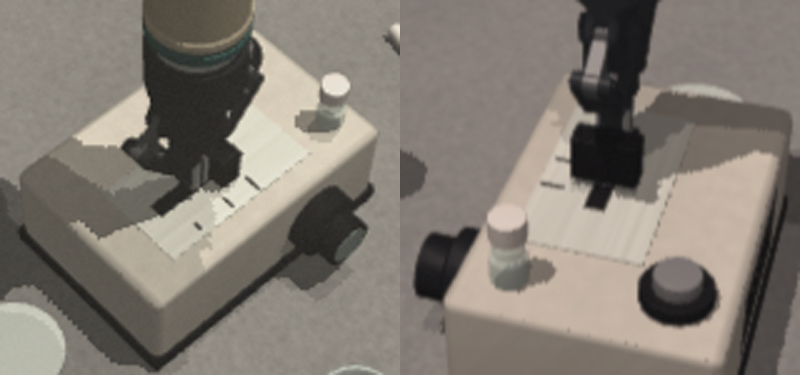

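The knob sits mid-travel, around the first notch, with slot still visible ahead of it. The vial is undisturbed. I'll push on.

Call:
{"op": "move_arm", "data": {
  "moves": [
    {"x": 0.0,"y": -0.4,"z": 0.0,"spin": 0.0,"fingers": 0.0},
    {"x": 0.0,"y": -0.8,"z": 0.0,"spin": 0.0,"fingers": 0.0},
    {"x": 0.0,"y": -1.2,"z": 0.0,"spin": 0.0,"fingers": 0.0},
    {"x": 0.0,"y": -1.5,"z": 0.0,"spin": 0.0,"fingers": 0.0},
    {"x": 0.0,"y": -1.5,"z": 0.0,"spin": 0.0,"fingers": 0.0}
  ]
}}

```text
time: 5.6
tool_pos: [0.5887, 0.0974, 0.1333]
tcp_rot: [0.0, 0.988, 0.156, 0.0]
contact_force: [0.7, -0.4, 0.2]
width: 0.0003
grasp_force: 0.3
```

Run:
```python
from h import *
s=readout.observe();print(s["tool_pos"],s["contact_force"])
a=cams.read_camera("scene");b=cams.read_camera("side")
o=np.array([.563,.108]);R=cv2.Rodrigues(np.array([0,0,np.radians(18.4)]))[0][:2,:2]
for l in(.033,.060): # predicted front top edge of knob
    for x in(-.002,.042):
        X=np.r_[R@[x,-.052+l+.01]+o,.138];q=proj("side",X)[0];print(l,x,(q-[240,185])*2.5+[400,0])
a=a[165:315,255:415];b=b[185:335,240:400]
f=lambda i:cv2.resize(i,(400,375),interpolation=cv2.INTER_CUBIC)
cv2.imwrite("pics/c4.png",np.hstack([f(a),f(b)]))
```

```text
[0.58873013 0.09744428 0.13334758] [ 0.66092254 -0.40754018  0.1671588 ]
0.033 -0.002 [642.9363498  141.29212789]
0.033 0.042 [575.55212942 129.04754882]
0.06 -0.002 [632.19239863 167.29039658]
0.06 0.042 [563.1603792  154.43210615]
```

View pics/c4.png

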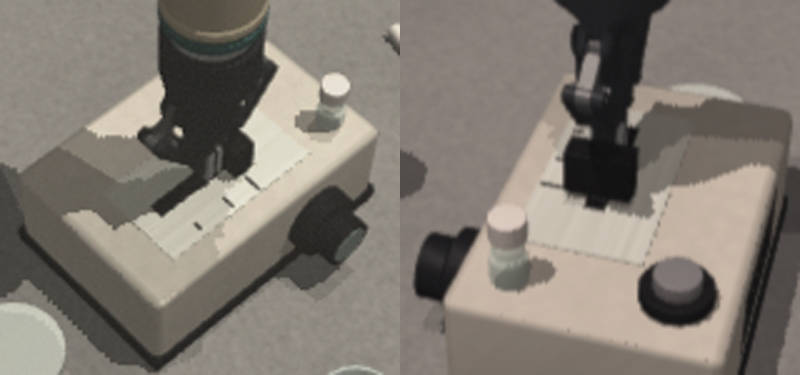

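The knob is now at about 0.047–0.05 (edge between the 0.033 and 0.060 predictions). It needs roughly 1 cm more.

Call:
{"op": "move_arm", "data": {
  "moves": [
    {"x": 0.0,"y": -0.3,"z": 0.0,"spin": 0.0,"fingers": 0.0},
    {"x": 0.0,"y": -0.6,"z": 0.0,"spin": 0.0,"fingers": 0.0},
    {"x": 0.0,"y": -0.8,"z": 0.0,"spin": 0.0,"fingers": 0.0},
    {"x": 0.0,"y": -0.8,"z": 0.0,"spin": 0.0,"fingers": 0.0}
  ]
}}

```text
time: 6.2
tool_pos: [0.5885, 0.098, 0.1336]
tcp_rot: [0.004, 0.988, 0.154, 0.001]
contact_force: [4.4, -12.0, -0.6]
width: -0.0001
grasp_force: 6.8
```

Run:
```python
from h import *
s=readout.observe();print(s["tool_pos"],s["contact_force"])
a=cams.read_camera("scene");b=cams.read_camera("side")
a=a[165:315,255:415];b=b[185:335,240:400]
f=lambda i:cv2.resize(i,(400,375),interpolation=cv2.INTER_CUBIC)
cv2.imwrite("pics/c5.png",cv2.convertScaleAbs(np.hstack([f(a),f(b)]),alpha=2.2))
```

```text
[0.58847202 0.09804921 0.13359156] [  4.40455976 -12.01438621  -0.5813734 ]
```

View pics/c5.png

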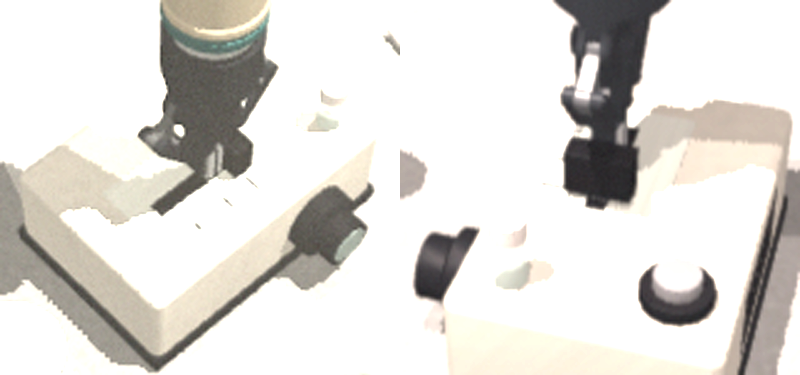

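The arm stalled at 12.8 N, more than the notch's 6 N, and the knob edge matches the 0.060 prediction. The lever is at its second stop. I'll back off, rise and go over the button.

Call:
{"op": "move_arm", "data": {
  "moves": [
    {"x": 0.0,"y": 1.0,"z": 0.0,"spin": 0.0,"fingers": 0.0},
    {"x": 0.0,"y": 3.0,"z": 0.0,"spin": 0.0,"fingers": 0.0},
    {"x": 0.0,"y": 3.5,"z": -3.0,"spin": 0.0,"fingers": 0.0},
    {"x": 0.0,"y": 3.5,"z": -7.0,"spin": 0.0,"fingers": 0.0},
    {"x": 0.0,"y": 3.5,"z": -8.0,"spin": 0.0,"fingers": 0.0},
    {"x": -3.5,"y": 0.0,"z": -8.0,"spin": 0.0,"fingers": 0.0},
    {"x": -6.9,"y": -4.5,"z": -8.0,"spin": 0.0,"fingers": 0.0},
    {"x": -6.9,"y": -9.0,"z": -8.0,"spin": 0.0,"fingers": 0.0},
    {"x": -6.9,"y": -9.5,"z": -8.0,"spin": 0.0,"fingers": 0.0},
    {"x": -6.9,"y": -9.5,"z": -8.0,"spin": 0.0,"fingers": 0.0},
    {"x": -6.9,"y": -9.5,"z": -8.0,"spin": 0.0,"fingers": 0.0}
  ]
}}

```text
time: 7.68
tool_pos: [0.4919, 0.1725, 0.213]
tcp_rot: [0.0, 0.988, 0.155, -0.0]
contact_force: [-0.2, -0.4, -0.4]
width: -0.0002
grasp_force: 0.0
```

Run:
```python
from h import *
s=readout.observe();print(s["tool_pos"],s["contact_force"])
a=cams.read_camera("scene");b=cams.read_camera("side")
o=np.array([.563,.108]);R=cv2.Rodrigues(np.array([0,0,np.radians(18.4)]))[0][:2,:2]
for n,o2,off in(("scene",(255,165),0),("side",(240,185),400)):
  for x in(-.002,.042):
    print(n,[((proj(n,np.r_[R@[x,-.042+l]+o,.138])[0]-o2)*2.5+[off,0]).round() for l in(.033,.06)])
a=a[165:315,255:415];b=b[185:335,240:400]
f=lambda i:cv2.resize(i,(400,375),interpolation=cv2.INTER_CUBIC)
cv2.imwrite("pics/c6.png",cv2.convertScaleAbs(np.hstack([f(a),f(b)]),alpha=1.4))
```

```text
[0.49188474 0.17249013 0.21302381] [-0.219948   -0.40978438 -0.40249655]
scene [array([193., 127.]), array([217., 109.])]
scene [array([232., 161.]), array([256., 142.])]
side [array([643., 141.]), array([632., 167.])]
side [array([576., 129.]), array([563., 154.])]
```

View pics/c6.png

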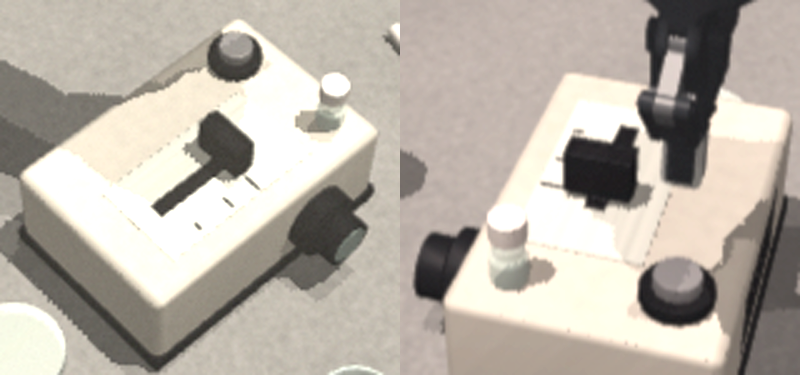

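The knob's front edge sits on the 0.060 prediction (scene (217,112)–(252,145)), so the lever stayed open. The tip is above the button, and I'll press it.

Call:
{"op": "move_arm", "data": {
  "moves": [
    {"x": 0.0,"y": -0.1,"z": 4.0,"spin": 0.0,"fingers": 0.0},
    {"x": 0.0,"y": -0.1,"z": 6.0,"spin": 0.0,"fingers": 0.0},
    {"x": 0.0,"y": -0.1,"z": 6.8,"spin": 0.0,"fingers": 0.0},
    {"x": 0.0,"y": -0.1,"z": 7.2,"spin": 0.0,"fingers": 0.0},
    {"x": 0.0,"y": -0.1,"z": 7.5,"spin": 0.0,"fingers": 0.0},
    {"x": 0.0,"y": -0.1,"z": 7.5,"spin": 0.0,"fingers": 0.0}
  ]
}}

```text
time: 8.52
tool_pos: [0.4909, 0.1743, 0.1388]
tcp_rot: [0.0, 0.988, 0.156, -0.0]
contact_force: [-2.1, -3.4, 4.5]
width: 0.0003
grasp_force: 2.2
```

Contact: 4.5 N upward. I'll press a little further until it stalls.

Call:
{"op": "move_arm", "data": {
  "moves": [
    {"x": 0.0,"y": 0.0,"z": 0.3,"spin": 0.0,"fingers": 0.0},
    {"x": 0.0,"y": 0.0,"z": 0.6,"spin": 0.0,"fingers": 0.0},
    {"x": 0.0,"y": 0.0,"z": 0.8,"spin": 0.0,"fingers": 0.0},
    {"x": 0.0,"y": 0.0,"z": 0.8,"spin": 0.0,"fingers": 0.0}
  ]
}}

```text
time: 9.02
tool_pos: [0.4914, 0.1747, 0.137]
tcp_rot: [-0.0, 0.988, 0.156, 0.002]
contact_force: [-15.1, -6.9, 62.1]
width: 0.0
grasp_force: 31.1
```

It stalled at 62 N with the tip at 0.115, 6 mm below the measured 0.121 top, so the button is fully in. Now I'll release it and retreat.

Call:
{"op": "move_arm", "data": {
  "moves": [
    {"x": 0.0,"y": 0.0,"z": -1.0,"spin": 0.0,"fingers": 0.0},
    {"x": 0.0,"y": 0.0,"z": -4.0,"spin": 0.0,"fingers": 0.0},
    {"x": 0.0,"y": 0.0,"z": -9.0,"spin": 0.0,"fingers": 0.0},
    {"x": 0.0,"y": 0.0,"z": -13.0,"spin": 0.0,"fingers": 0.0},
    {"x": 0.0,"y": 0.0,"z": -13.0,"spin": 0.0,"fingers": 0.0},
    {"x": 0.0,"y": 0.0,"z": -13.0,"spin": 0.0,"fingers": 0.0}
  ]
}}

```text
time: 9.78
tool_pos: [0.4909, 0.1755, 0.2601]
tcp_rot: [-0.0, 0.988, 0.156, 0.0]
contact_force: [-0.3, 0.2, -0.5]
width: 0.0001
grasp_force: 0.0
```

Run:
```python
from h import *
s=readout.observe();print(s["tool_pos"],s["contact_force"])
a=cams.read_camera("scene");b=cams.read_camera("side")
f=lambda i:cv2.resize(i,(400,375),interpolation=cv2.INTER_CUBIC)
cv2.imwrite("pics/c7.png",cv2.convertScaleAbs(np.hstack([f(a[165:315,255:415]),f(b[185:335,240:400])]),alpha=1.4))
for n,i in(("scene",a),("side",b)):
    d=cv2.absdiff(i,cv2.imread(f"pics/{n}.png")).max(2)
    for k,r in {"scene":{"dish":(285,330,235,285),"beaker":(312,358,378,418),"marker":(172,218,408,448),"vial":(194,215,381,396)},"side":{"beaker":(215,267,197,238),"marker":(402,460,211,300),"vial":(266,301,273,293)}}[n].items(): print(n,k,(d[r[0]:r[1],r[2]:r[3]]>40).mean().round(3))
```

```text
[0.49088232 0.17546045 0.26013509] [-0.34827728  0.15443226 -0.46559151]
scene dish 0.0
scene beaker 0.0
scene marker 0.0
scene vial 0.0
side beaker 0.0
side marker 0.0
side vial 0.0
```

View pics/c7.png

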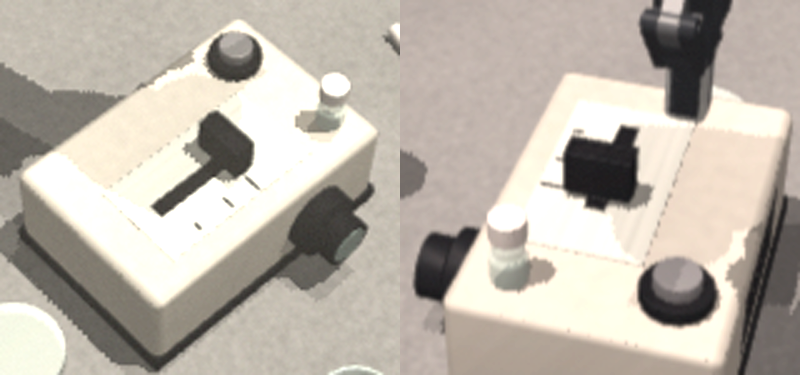

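The lever is still fully open, the button is back up, the bystanders haven't moved and the arm is clear. Handing in.

```bash
python3 -c "
from bench import ticket
print(ticket.close_job())"
```

```text
the job is handed in; nothing more can be done
None
```

I pushed the lever to its second stop, then pressed the lamp button fully in and let it come back up; the vial, beaker, dish and marker did not move, and the job is handed in (no verdict was returned).

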